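Put the calibration weights away in their fitted snap case

ROBOT

A 6-joint arm with a two-finger parallel gripper is mounted at the origin on a cart in front of the work surface, level with it; the furniture and walls round the work are solid. World frame = base frame: x ahead of the robot, y to its left, z up, the work surface at z = 0. Lengths are in m, angles in rad, forces in N, time in s.
With the tool pointing down it reaches from about 0.375 to 0.9 m from the base axis. Payload 3.1 kg.
Tool frame: the origin (TCP) lies at the very end of the fingers, on their centre line; the grasp point (between the pads) lies 19 mm behind it; x points along the fingers, z is the direction in which the jaws open and shut, and the axes are right-handed (so a half turn about x gives the same grasp; the last joint's range is limited). The gripper opens to 85 mm and grips with 20 to 120 N. Pads are 22 mm wide; open, the fingers measure 114 mm over their backs; the gripper's body (76 mm by 85 mm) begins 54 mm behind the grasp point. The pads swing forward as they close: fully open they stand 13 mm farther back than shut.
Start: joints at [1.038, 0.527, 1.433, -0, 1.181, -0.178], TCP at [0.217, 0.586, 0.231] pointing down, gripper open.
Joint ranges: [-3.08, 3.08], [-0.75, 2.2], [0.22, 2.44], [-1.43, 4.57], [0, 2.65], [-2.85, 2.85]. Speed limits (rad/s): [2.79, 2.79, 3.14, 3.14, 3.14, 3.14].

INTERFACE

Orientations are given as a rotation vector (axis times angle).
In Python, from rig import readout, capture, calibration, job, find_in, silhouettes gives the robot as it stands.
- The arm moves only by the shell command python3 -m creep 'ROWS'. ROWS is text: rows parted by semicolons, each of 5 numbers parted by spaces: the shift along the tool's x, y, z in m, then the turn about the tool's x in rad, then the gripper's target within -1 to 1 (fully open at 1, half-way at 0, shut at -1). In form: dx dy dz twist hand; .... A call has 1 to 12 rows; each row shifts and turns the commanded pose from where the row before left it, along the tool's axes as they then stand; what a row does not reach is not made up. A row lasts 1/8 s, in which the tool goes at most 62.5 mm and 10.7 degrees, less where a joint would pass 70% of its speed; a pose out of reach is approached as far as the arm can. A call is refused whole if a number of a shift passes 0.0625 or a number of a turn 0.188, either way. A call with a gripper value outside its range is refused whole. The fingers move at their own pace and stop on an object; the grip force is fixed at half the most. Time passes only in rows, so rows that do not move let the fingers close. It gives the time, the measured TCP pose, the force and the opening at its end, in the units of the state.
- readout.state(): the state, without advancing time (a new reading comes with each control period).
- capture(name): name is "scene" or "top" or "wrist"; returns (picture, depth): 420x560x3 uint8, red, green, blue; 420x560 float32, m along the optical axis (not along the pixel's ray), 0 where there is no reading.
- calibration(name): a dict with "intrinsics" (3x3 intrinsics, pixels), "eye" and "orientation" of the camera in the world; the wrist camera has in their place "mount" (4x4, takes a point from camera to tool coordinates, whose origin is the TCP and whose axes are the tool frame's). Camera axes: x right, y down, z forward; pixel columns grow to the right and rows downward; lengths in m; the calibration is good to about 2 mm. A picture is of the moment at which its call begins: read the wrist's pose just before it. calibration takes no time and is no camera call.
- job.finish_job(): hands the job in, once; it reports no verdict.
Trained networks look in the newest picture that a camera, given by its name, has taken for a name from the list of things; names that differ only in an ending like _2 or _b are one class to them, and where a whole thing is asked for, a point or a joint stands for the part that bears it (a point fixed in the world has none). Each returns a list of dicts, best first, with "confidence" (0 to 1); they miss things now and then, are a little off and sometimes report something else, mostly with a low value. They report only what shows in the picture. A call takes as long as a camera call.
- find_in(camera, label): "bbox" ([left, top, right, bottom] in pixels, round what is visible of it).
- silhouettes(camera, label): "region" (420x560 bool, what is visible of it) and "bbox" ([left, top, right, bottom] in pixels, round what is visible of it).
The state is a dict: "clock": time; "joint_positions": joint angles; "dq": joint speeds; "effort": joint torques, N m; "tool_pos": TCP position; "eef_rot": TCP orientation; "ft_force": force on the tool from outside, world axes, zero at the start; "wrist_torque": the same for the moment, N m; "finger_gap": finger opening in m.
Only numpy, scipy, OpenCV 4.12 (cv2) and the standard library are available. Lean on these libraries where they do the work, as an engineer would, in place of code of your own. Each camera call takes 0.05 s, during which the arm holds its last target.

TASK

The balance check is finished, so put the three steel calibration weights back in their case: lower each one gently, upright, into the insert whose bore fits it, and do not drop it in. Then set the cover over them on the case and press it down until the clips at both ends have caught and it sits fully home.

Things in the scene. Friction and masses are not known exactly. Their poses are not given: they have to be found in the camera images.
- weight_large: the largest (500 g) of three loose steel calibration weights, standing upright: a cylinder 42 mm across and 40 mm high, above it a narrow neck, then a round knob 20 mm across, full width 48 to 53 mm up; 56 mm high in all. Origin: centre of its underside, z up. Pinch the knob with the fingertips just above the cylinder
- weight_middle: the middle (200 g) of three loose steel calibration weights, standing upright: a cylinder 32 mm across and 32 mm high, above it a narrow neck, then a round knob 17 mm across, full width 40 to 45 mm up; 48 mm high in all. Origin: centre of its underside, z up. Pinch the knob with the fingertips just above the cylinder
- weight_small: the smallest (100 g) of three loose steel calibration weights, standing upright: a cylinder 22 mm across and 26 mm high, above it a narrow neck, then a round knob 14 mm across, full width 34 to 39 mm up; 42 mm high in all. Origin: centre of its underside, z up. Pinch the knob with the fingertips just above the cylinder
- insert_large: grey square insert 58 x 58 x 24 mm fixed in the case, with the large of the three bores: 50 mm across, 16 mm deep, mouth bevelled 3 mm wide; it fits the weight 42 mm across. Origin: centre of its underside; bore floor 8 mm, top 24 mm above it; x, y along its sides
- insert_middle: grey square insert 58 x 58 x 24 mm fixed in the case, with the middle of the three bores: 39 mm across, 16 mm deep, mouth bevelled 3 mm wide; it fits the weight 32 mm across. Origin: centre of its underside; bore floor 8 mm, top 24 mm above it; x, y along its sides
- insert_small: grey square insert 58 x 58 x 24 mm fixed in the case, with the small of the three bores: 30 mm across, 16 mm deep, mouth bevelled 3 mm wide; it fits the weight 22 mm across. Origin: centre of its underside; bore floor 8 mm, top 24 mm above it; x, y along its sides
- case: black open case 84 (x) x 200 mm (y), fixed on the bench; origin: centre of its underside. Holds the inserts in a row along its y, 59 mm apart, in changing order, their undersides 4 mm up. Round them a tapered lip rises from a flat shoulder (10 mm up; lip 71 x 191 mm there) to 34 mm up (61 x 181 mm). At each short end a ramp 36 mm wide with a ledge below it takes a clip of the cover
- cover: loose white cover, open side down, 84 (x) x 200 (y) x 64 mm high, inside 78 x 194 mm, 0.18 kg; fits either way round. Origin: centre of its rim plane, z up. A sprung clip hooks inward at each short end. Set on the case it stops on the ramps 6 to 10 mm short of home; 8 to 15 N straight down at its middle snaps it home, rim on the shoulder: origin 10 mm above the case's
- cover_handle (a point): middle of the top of the bar handle on the cover's roof, 88 mm above its rim; the bar is 14 mm wide (cover x), 64 mm long (cover y), 24 mm high. Lift and press the cover by it

How it is judged:
On the way, in this order (a step that is already met when the one before it is completed fails the run):
1. all three weights stand in the inserts that fit them (horizontal distance between weight_large and insert_large below 0.008 m and z of weight_large in the frame of insert_large below 0.0115 m and angle between each of weight_large, weight_middle, weight_small's own z axis and vertical below 0.12 rad and horizontal distance between weight_middle and insert_middle below 0.008 m and z of weight_middle in the frame of insert_middle below 0.0115 m and horizontal distance between weight_small and insert_small below 0.008 m and z of weight_small in the frame of insert_small below 0.0115 m), for 0.2 s.
2. the cover is on over them and clipped home (all of step 1 and z of cover in the frame of case below 0.0125 m and horizontal distance between cover and case below 0.006 m and angle between the y axis of cover and the y axis of case, either way round below 0.08 rad and angle between the z axis of cover and the z axis of case, either way round below 0.03 rad), for 0.2 s.
At the end, for the whole second after the job is handed in: Each weight stands upright (within 7 degrees) on the floor of the bore that fits it (within 3.5 mm in height, 8 mm sideways); the cover lies along the case within 6 mm and 5 degrees, level, its rim within 2.5 mm of the case's shoulder, which it keeps only with both clips caught; all at rest (all of step 2 and linear speed of each of cover, weight_large, weight_middle, weight_small below 0.02 m/s); the robot touches nothing.
It fails at once if a weight is dropped or thrown into the case instead of being lowered (it moves faster than 0.45 m/s within the case) ((horizontal distance between weight_large and case below 0.09 m and z of weight_large in the frame of case below 0.04 m and linear speed of weight_large above 0.45 m/s) or (horizontal distance between weight_middle and case below 0.09 m and z of weight_middle in the frame of case below 0.04 m and linear speed of weight_middle above 0.45 m/s) or (horizontal distance between weight_small and case below 0.09 m and z of weight_small in the frame of case below 0.04 m and linear speed of weight_small above 0.45 m/s)).
It also fails if it takes over 125 s, if anything falls off the work surface, if the arm or the gripper's body presses on something with over 40 N, if the wrist force passes 120 N, or if a joint passes its speed limit or range.

## Working session

There is one attempt and no reset: what is moved stays moved. The work goes in short steps, Python scripts to look and compute and a shell command to move; the robot and the scene stay as the last step left them, time stands still between calls to the robot, and variables do not carry over. Pictures are saved under pics/ and viewed, and the job is handed in when it is done.

```bash
ls; mkdir -p pics; python3 - <<'E'
from rig import readout, capture, calibration
import cv2
s=readout.state(); print({k:(v if not hasattr(v,'__len__') else [round(float(a),4) for a in v]) for k,v in s.items()})
for n in ("scene","top","wrist"):
    p,d=capture(n); cv2.imwrite(f"pics/{n}0.png",p[:,:,::-1]); 
    c=calibration(n); print(n,c)
E
```

```text
pics
{'clock': 0.0, 'joint_positions': [1.0375, 0.5285, 1.4339, -0.0, 1.1814, -0.1785], 'dq': [0.0011, -0.0005, -0.0, 0.0007, -0.0023, 0.0011], 'effort': [0.0017, -44.2356, -17.8023, -0.0002, 0.0085, -0.0], 'tool_pos': [0.2167, 0.5855, 0.2303], 'eef_rot': [-0.9451, 1.3584, 0.9435], 'ft_force': [0.4229, -1.1778, 0.0767], 'wrist_torque': [0.0008, -0.0159, -0.0025], 'finger_gap': 0.08545537720383688}
scene {'intrinsics': array([[519.44019645,   0.        , 271.90118717],
       [  0.        , 519.44019645, 208.18309198],
       [  0.        ,   0.        ,   1.        ]]), 'eye': array([-0.00752906, -0.53735266,  0.71131455]), 'orientation': array([-2.09516326,  0.78089346, -0.37621871])}
top {'intrinsics': array([[517.97303258,   0.        , 280.17683627],
       [  0.        , 517.97303258, 207.52539034],
       [  0.        ,   0.        ,   1.        ]]), 'eye': array([0.38892087, 0.14400369, 1.39373274]), 'orientation': array([-2.2048755 ,  2.15596715, -0.11931492])}
wrist {'intrinsics': array([[303.56388945,   0.        , 281.24299238],
       [  0.        , 303.56388945, 211.29592934],
       [  0.        ,   0.        ,   1.        ]]), 'mount': array([[-8.68958906e-04, -2.60063122e-01,  9.65591227e-01,
        -1.42598215e-01],
       [-6.95551407e-04, -9.65591201e-01, -2.60063741e-01,
         6.68110021e-02],
       [ 9.99999381e-01, -8.97603040e-04,  6.58171803e-04,
        -5.13847861e-04],
       [ 0.00000000e+00,  0.00000000e+00,  0.00000000e+00,
         1.00000000e+00]])}
```

View pics/scene0.png

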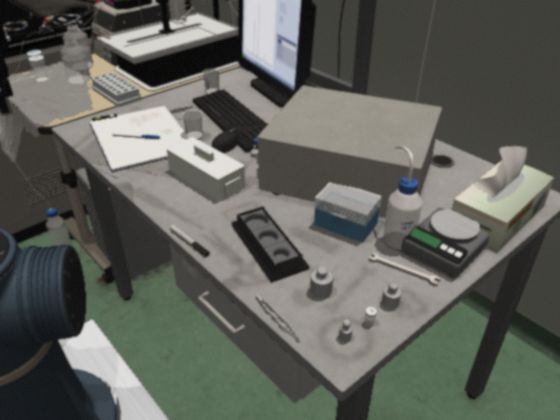

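View pics/top0.png

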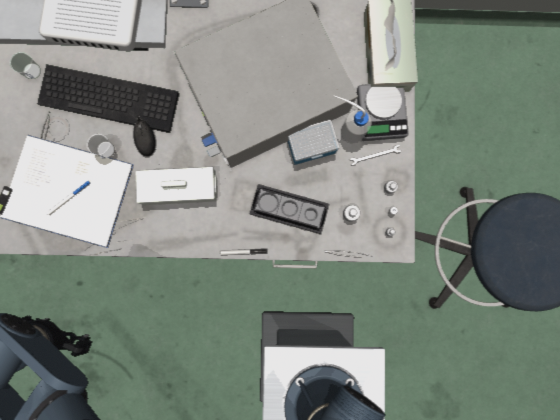

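View pics/wrist0.png

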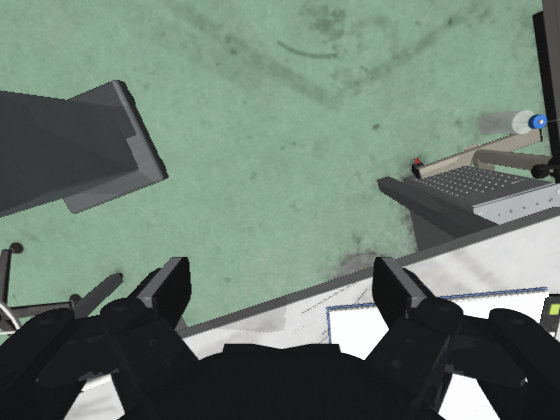

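```bash
cat > h.py <<'E'
import numpy as np, cv2
from scipy.spatial.transform import Rotation as R
from rig import readout, capture, calibration, find_in, silhouettes
def campose(n):
    c=calibration(n)
    if n!="wrist": return c["intrinsics"],R.from_rotvec(c["orientation"]).as_matrix(),np.array(c["eye"])
    s=readout.state(); Rt=R.from_rotvec(s["eef_rot"]).as_matrix(); M=c["mount"]
    return c["intrinsics"],Rt@M[:3,:3],Rt@M[:3,3]+np.array(s["tool_pos"])
def cloud(n):
    K,Rc,t=campose(n); p,d=capture(n)
    v,u=np.mgrid[:420,:560]
    P=np.stack([(u-K[0,2])/K[0,0]*d,(v-K[1,2])/K[1,1]*d,d],-1)@Rc.T+t
    return p,d,P,(K,Rc,t)
def proj(X,cp):
    K,Rc,t=cp; q=(np.atleast_2d(X)-t)@Rc; return np.c_[q[:,0]/q[:,2]*K[0,0]+K[0,2],q[:,1]/q[:,2]*K[1,1]+K[1,2]]
def st():
    s=readout.state(); Rt=R.from_rotvec(s["eef_rot"]).as_matrix()
    print("t",round(s["clock"],2),"pos",np.round(s["tool_pos"],4),"gap",round(s["finger_gap"],4),"F",np.round(s["ft_force"],1),"q",np.round(s["joint_positions"],3)); print("axes x,y,z cols\n",np.round(Rt,3)); return s,Rt
E
python3 - <<'E'
from h import *
st()
for n in ("top","scene"):
    p,d,P,cp=cloud(n)
    for l in ["weight_large","weight_middle","weight_small","insert_large","insert_middle","insert_small","case","cover"]:
        for r in silhouettes(n,l)[:2]:
            m=r["region"]; Q=P[m&(d>0)]
            if len(Q)==0: continue
            print(n,l,round(r["confidence"],2),np.round(r["bbox"]),"med",np.round(np.median(Q,0),4),"lo",np.round(np.percentile(Q,2,0),3),"hi",np.round(np.percentile(Q,98,0),3),len(Q))
E
```

```text
t 0.15 pos [0.2168 0.5856 0.2306] gap 0.0856 F [0.3 0.1 0.6] q [ 1.037  0.528  1.434 -0.     1.181 -0.179]
axes x,y,z cols
 [[-0.001 -0.938  0.347]
 [-0.001  0.347  0.938]
 [-1.     0.    -0.002]]
top weight_large 0.63 [341. 209. 359. 223.] med [ 0.5056 -0.0619  0.0409] lo [ 0.488 -0.083  0.008] hi [ 0.525 -0.045  0.059] 217
top weight_middle 0.68 [381. 182. 398. 196.] med [ 0.5794 -0.1663  0.033 ] lo [ 0.567 -0.184  0.011] hi [ 0.595 -0.155  0.052] 124
top weight_small 0.63 [384. 229. 394. 235.] med [ 0.4597 -0.1668  0.0293] lo [ 0.452 -0.174  0.009] hi [ 0.468 -0.16   0.046] 50
top insert_large 0.67 [256. 192. 282. 214.] med [0.5339 0.1568 0.0153] lo [0.506 0.128 0.007] hi [0.561 0.186 0.032] 428
top insert_large 0.67 [135. 166. 216. 206.] med [0.5651 0.3942 0.0641] lo [0.523 0.297 0.017] hi [0.61  0.494 0.088] 2749
top insert_middle 0.66 [280. 196. 303. 219.] med [0.5185 0.0979 0.0256] lo [0.491 0.069 0.007] hi [0.544 0.127 0.033] 428
top insert_small 0.96 [300. 200. 326. 224.] med [0.5034 0.0417 0.0272] lo [0.474 0.014 0.008] hi [0.531 0.073 0.035] 457
top case 0.79 [250. 186. 32
[... 503 characters left out ...]
1. 342.] med [ 0.4541 -0.1731  0.0232] lo [ 0.448 -0.18   0.001] hi [ 0.468 -0.161  0.042] 238
scene insert_large 0.93 [241. 209. 274. 230.] med [0.5399 0.1692 0.0212] lo [0.503 0.127 0.01 ] hi [0.559 0.188 0.033] 460
scene insert_middle 0.59 [252. 226. 287. 248.] med [0.523  0.1089 0.026 ] lo [0.489 0.07  0.01 ] hi [0.544 0.13  0.03 ] 481
scene insert_small 0.66 [265. 243. 299. 263.] med [0.5079 0.0523 0.0268] lo [0.477 0.021 0.01 ] hi [0.528 0.073 0.029] 439
scene case 0.79 [231. 210. 311. 282.] med [0.4858 0.0536 0.0179] lo [ 0.455 -0.001  0.001] hi [0.552 0.193 0.034] 1595
scene cover 0.69 [167. 139. 246. 199.] med [0.5456 0.3673 0.0589] lo [0.517 0.297 0.002] hi [0.608 0.492 0.086] 3112
```

```bash
python3 -m creep '0 -0.042 -0.045 0 0;0 -0.042 -0.045 0 0;0 -0.042 -0.045 0 0;0 -0.042 -0.045 0 0;0 -0.042 -0.045 0 0;0 -0.042 -0.045 0 0;0.005 -0.042 -0.045 0 0;0.005 -0.042 -0.045 0 0;0.005 -0.042 -0.045 0 0;0.005 -0.042 -0.045 0 0;0.005 -0.042 -0.045 0 0;0.005 -0.042 -0.045 0 0'
python3 -m creep '0 0 0 0.184 0;0 0 0 0.184 0;0 0 0 0.184 0;0 0 0 0.184 0;0 0 0 0.184 0;0 0 0 0.184 0;0 0 0 0.184 0;0 0 0 0.184 0;0 0 0 0 0'
cat >> h.py <<'E'
def delta(x,y,z,yaw=None):
    s,Rt=st(); d=Rt.T@(np.array([x,y,z])-np.array(s["tool_pos"])); print("tool delta mm",np.round(d*1000,1),"len",round(np.linalg.norm(d)*1000,1))
    if yaw is not None:
        cur=np.arctan2(Rt[1,2],Rt[0,2]); tw=-(yaw-cur); tw=(tw+np.pi)%(2*np.pi)-np.pi; print("twist",round(tw,4))
E
python3 - <<'E'
from h import *
st()
p,d,P,cp=cloud("wrist"); cv2.imwrite("pics/w1.png",p[:,:,::-1])
E
```

```text
clock: 2.55
tool_pos: [0.5029, -0.0976, 0.2014]
eef_rot: [-0.944, 1.356, 0.943]
ft_force: [-0.0, 0.3, -0.4]
finger_gap: 0.0428
clock: 3.68
tool_pos: [0.5022, -0.0954, 0.2014]
eef_rot: [0.199, 1.561, -0.199]
ft_force: [-0.0, -0.3, 0.2]
finger_gap: 0.0423
t 3.67 pos [ 0.5022 -0.0954  0.2014] gap 0.0423 F [-0.  -0.3  0.2] q [-0.407  0.417  1.748 -0.     0.977 -0.153]
axes x,y,z cols
 [[ 0.     0.251  0.968]
 [-0.     0.968 -0.251]
 [-1.    -0.     0.   ]]
```

View pics/w1.png

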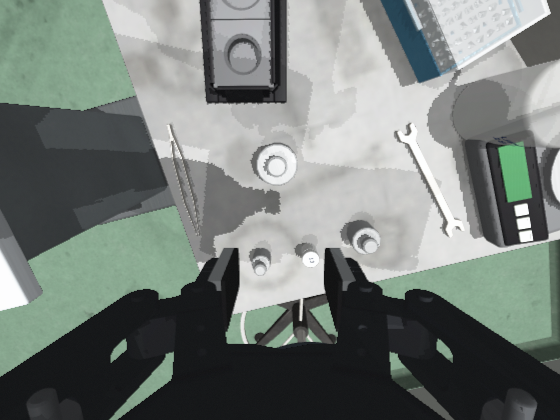

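```bash
python3 - <<'E'
from h import *
from scipy.optimize import least_squares
W={"large":((.507,-.065),.056,.021,.040,.010),"middle":((.581,-.168),.048,.016,.032,.0085),"small":((.460,-.167),.042,.011,.026,.007)}
for cam in ("wrist","top","scene"):
    p,d,P,cp=cloud(cam)
    for k,(c,h,r,hc,rk) in W.items():
        m=(np.hypot(P[...,0]-c[0],P[...,1]-c[1])<r+.015)&(d>0)
        Q=P[m]; T=Q[(Q[:,2]>h-.005)]
        if len(T)<4: print(cam,k,"few",len(T),len(Q)); continue
        # side + surface fit: points low 5mm..hc-4 on cylinder radius r
        S=Q[(Q[:,2]>.006)&(Q[:,2]<hc-.004)]
        f=lambda x:np.hypot(S[:,0]-x[0],S[:,1]-x[1])-r
        o=least_squares(f,T[:,:2].mean(0),loss="soft_l1",f_scale=.001) if len(S)>8 else None
        print(cam,k,"top",np.round(T.mean(0),4),"zmax",round(Q[:,2].max(),4),len(T),"cyl",None if o is None else np.round(o.x,4),len(S))
E
```

```text
wrist large top [ 0.5039 -0.0809  0.2797] zmax 0.3046 25245 cyl [ 0.5046 -0.0639] 30
wrist middle top [ 0.5774 -0.1683  0.0471] zmax 0.05 199 cyl [ 0.5782 -0.1699] 196
wrist small top [ 0.4579 -0.1682  0.0411] zmax 0.0436 124 cyl [ 0.4573 -0.1697] 97
top large top [ 0.5063 -0.065   0.5165] zmax 0.5764 1479 cyl [ 0.5086 -0.0653] 46
top middle few 0 0
top small few 0 15
scene large top [ 0.4923 -0.0774  0.2621] zmax 0.4624 360 cyl [ 0.4802 -0.0887] 258
scene middle top [ 0.5773 -0.1703  0.0463] zmax 0.0492 56 cyl [ 0.5798 -0.1686] 157
scene small top [ 0.4692 -0.148   0.482 ] zmax 0.5495 1162 cyl [ 0.4589 -0.1687] 78
```

```bash
python3 - <<'E'
from h import *
delta(.458,-.1690,.080)
E
```

```text
t 3.88 pos [ 0.5021 -0.0954  0.2014] gap 0.0426 F [0.2 0.4 0.4] q [-0.407  0.417  1.748 -0.     0.977 -0.152]
axes x,y,z cols
 [[ 0.     0.251  0.968]
 [-0.     0.968 -0.251]
 [-1.    -0.     0.   ]]
tool delta mm [121.4 -82.3 -24.2] len 148.6
```

```bash
python3 -m creep '0.03 -0.0206 -0.006 0 0;0.03 -0.0206 -0.006 0 0;0.03 -0.0206 -0.006 0 0;0.031 -0.0206 -0.006 0 0;0 0 0 0 0;0 0 0 0 0'
python3 - <<'E'
from h import *
delta(.458,-.1690,.029)
p,d,P,cp=cloud("wrist"); 
for q in ([.458,-.169,.04],[.458,-.169,.0]): print(proj(q,cp))
cv2.imwrite("pics/w2.png",p[:,:,::-1])
E
```

```text
clock: 4.62
tool_pos: [0.4587, -0.169, 0.0809]
eef_rot: [0.201, 1.561, -0.201]
ft_force: [0.5, -0.2, 0.2]
finger_gap: 0.0426
t 4.62 pos [ 0.4587 -0.169   0.0809] gap 0.0426 F [ 0.5 -0.2  0.2] q [-0.582  0.6    1.898  0.     0.642 -0.327]
axes x,y,z cols
 [[ 0.001  0.253  0.967]
 [-0.     0.967 -0.253]
 [-1.    -0.     0.001]]
tool delta mm [51.9 -0.1 -0.7] len 51.9
[[281.9554164  235.73048564]]
[[281.80754664 218.13038695]]
```

View pics/w2.png

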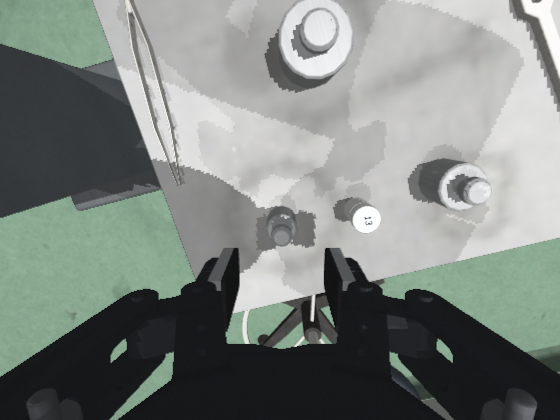

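```bash
python3 - <<'E'
from h import *
p,d,P,cp=cloud("wrist")
for uv in ((366,218),(355,215),(378,222),(366,208),(281,236),(281,228)): print(uv,np.round(P[uv[1],uv[0]],4))
Q=P[205:250,265:300].reshape(-1,3); T=Q[Q[:,2]>.037]; print(T.mean(0),(T.min(0)+T.max(0))/2,len(T))
E
```

```text
(366, 218) [ 0.5144 -0.174   0.0317]
(355, 215) [ 0.5076 -0.1699  0.0325]
(378, 222) [ 0.5214 -0.1785  0.0325]
(366, 208) [ 0.5155 -0.1672  0.032 ]
(281, 236) [ 0.458  -0.1679  0.0434]
(281, 228) [ 0.4591 -0.1638  0.0403]
[ 0.45798675 -0.16715725  0.04464578] [ 0.46249014 -0.14057534  0.13058234] 364
```

```bash
python3 -m creep '0.013 0 0 0 -0.2;0.013 0.001 -0.0007 0 -0.2;0.013 0 0 0 -0.2;0.009 0 0 0 -0.2;0.004 0 0 0 -0.2;0 0 0 0 -0.2'
python3 -m creep '0 0 0 0 -1;0 0 0 0 -1;0 0 0 0 -1;0 0 0 0 -1;0 0 0 0 -1'
python3 -m creep '-0.005 0 0 0 -1;-0.01 0 0 0 -1;-0.02 0 0 0 -1;-0.03 0 0 0 -1;-0.01 0 0 0 -1;0 0 0 0 -1'
python3 - <<'E'
from h import *
st()
p,d,P,cp=cloud("wrist"); cv2.imwrite("pics/w3.png",p[:,:,::-1])
E
```

```text
clock: 5.48
tool_pos: [0.4574, -0.1679, 0.0279]
eef_rot: [0.201, 1.562, -0.201]
ft_force: [-0.5, -0.9, -0.4]
finger_gap: 0.034
clock: 6.1
tool_pos: [0.458, -0.1681, 0.0287]
eef_rot: [0.201, 1.56, -0.201]
ft_force: [-0.3, -0.2, 4.7]
finger_gap: 0.0103
clock: 6.85
tool_pos: [0.4578, -0.168, 0.1039]
eef_rot: [0.2, 1.56, -0.201]
ft_force: [0.1, 0.5, -1.8]
finger_gap: 0.0102
t 6.85 pos [ 0.4578 -0.168   0.1039] gap 0.0102 F [ 0.1  0.5 -1.8] q [-0.581  0.555  1.888  0.     0.697 -0.325]
axes x,y,z cols
 [[ 0.001  0.253  0.967]
 [-0.001  0.967 -0.253]
 [-1.    -0.     0.001]]
```

View pics/w3.png

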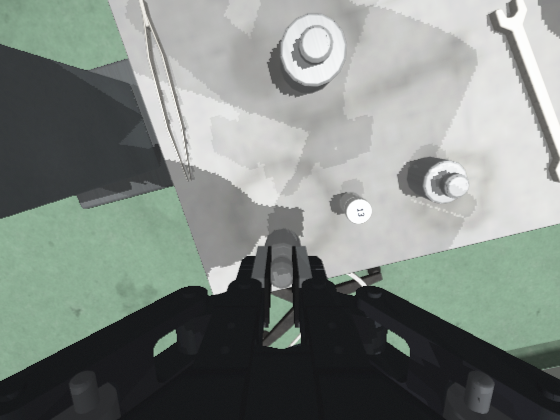

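```bash
python3 - <<'E'
from h import *
delta(.503,.02,.15)
E
```

```text
t 6.9 pos [ 0.4574 -0.1677  0.1032] gap 0.0102 F [ 0.4 -0.2 -1.9] q [-0.581  0.556  1.888 -0.     0.697 -0.325]
axes x,y,z cols
 [[-0.     0.253  0.967]
 [ 0.     0.967 -0.253]
 [-1.     0.    -0.   ]]
tool delta mm [-46.8 193.2  -3.4] len 198.8
```

```bash
python3 -m creep '-0.02 0.015 0 0 -1;-0.027 0.03 -0.0005 0 -1;0 0.045 -0.001 0 -1;0 0.045 -0.001 0 -1;0 0.035 -0.0005 0 -1;0 0.018 0 0 -1;0 0.005 0 0 -1;0 0 0 0 -1;0 0 0 0 -1'
python3 - <<'E'
from h import *
st()
p,d,P,cp=cloud("wrist"); cv2.imwrite("pics/w4.png",p[:,:,::-1])
np.savez("w4.npz",p=p,d=d,P=P,K=cp[0],R=cp[1],t=cp[2])
E
```

```text
clock: 8.02
tool_pos: [0.5035, 0.0185, 0.1502]
eef_rot: [0.202, 1.562, -0.202]
ft_force: [0.0, 0.1, -1.1]
finger_gap: 0.0107
t 8.03 pos [0.5035 0.0185 0.1502] gap 0.0107 F [ 0.   0.1 -1.1] q [-0.185  0.489  1.813 -0.     0.84   0.072]
axes x,y,z cols
 [[-0.     0.255  0.967]
 [-0.     0.967 -0.255]
 [-1.    -0.    -0.   ]]
```

View pics/w4.png

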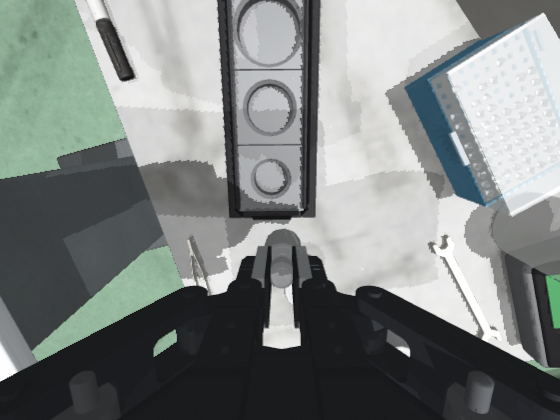

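```bash
python3 - <<'E'
from h import *
f=np.load("w4.npz"); p=f["p"]; cp=(f["K"],f["R"],f["t"]); P=f["P"]
yaw=np.deg2rad(-14.6)
c0=np.array([.518,.098]); ex=np.array([np.cos(yaw),np.sin(yaw)]); ey=np.array([-ex[1],ex[0]])
# case frame: ex short dir, ey row dir
s=.0004
for z in (.028,.012):
    H,Wd=560,260
    v,u=np.mgrid[:H,:Wd]
    X=c0+((u-Wd/2)*s)[...,None]*ex+((H/2-v)*s)[...,None]*ey
    q=proj(np.c_[X.reshape(-1,2),np.full(H*Wd,z)],cp).astype(np.float32).reshape(H,Wd,2)
    im=cv2.remap(p,q[...,0],q[...,1],cv2.INTER_CUBIC)
    cv2.imwrite(f"pics/rect{int(z*1000)}.png",im[:,:,::-1])
a=cv2.imread("pics/rect28.png"); b=cv2.imread("pics/rect12.png"); cv2.imwrite("pics/rect.png",np.hstack([a,b]))
E
```

```text
(no output)
```

View pics/rect.png

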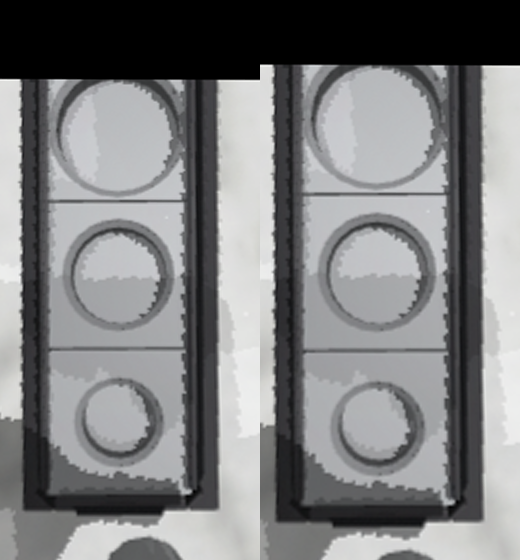

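```bash
python3 - <<'E'
from h import *
f=np.load("w4.npz"); p=f["p"]; P=f["P"]
for uv in ((271,140),(245,130),(292,130),(271,208)): print(np.round(P[uv[1],uv[0]],4))
yaw=np.deg2rad(-14.6)
c0=np.array([.5143,.1012]); ex=np.array([np.cos(yaw),np.sin(yaw)]); ey=np.array([-ex[1],ex[0]])
s=.0004; out=[]
for n in ("wrist","top","scene"):
    if n=="wrist": cp=(f["K"],f["R"],f["t"]); p=f["p"]
    else: p,d,_,cp=cloud(n)
    H,Wd=560,260
    v,u=np.mgrid[:H,:Wd]
    X=c0+((u-Wd/2)*s)[...,None]*ex+((H/2-v)*s)[...,None]*ey
    q=proj(np.c_[X.reshape(-1,2),np.full(H*Wd,.028)],cp).astype(np.float32).reshape(H,Wd,2)
    im=cv2.remap(p,q[...,0],q[...,1],cv2.INTER_CUBIC)[:,:,::-1].copy()
    for k,r in ((1,28),(0,22.5),(-1,18)): cv2.circle(im,(130,int(280-k*147.5)),int(r/.4),(0,0,255),1)
    out.append(im)
cv2.imwrite("pics/rect2.png",np.hstack(out))
E
```

```text
[0.5083 0.0761 0.0271]
[0.4893 0.0896 0.0273]
[0.5276 0.0795 0.0284]
[0.4927 0.0186 0.0281]
```

View pics/rect2.png

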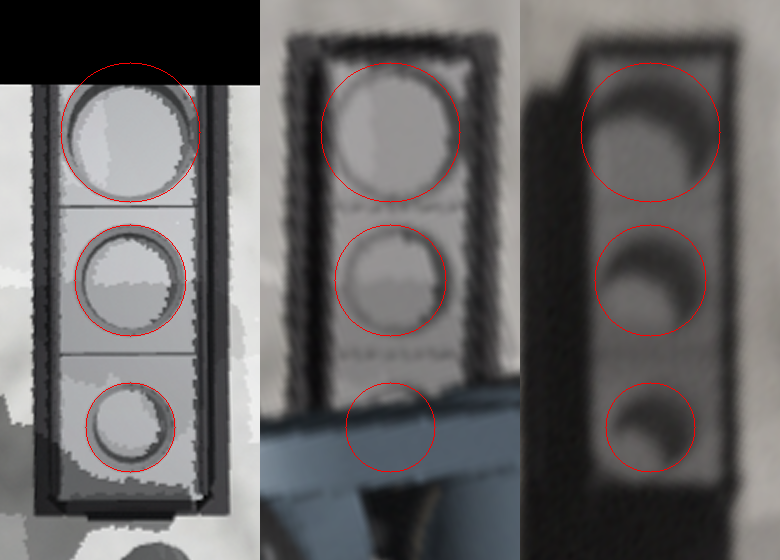

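```bash
python3 - <<'E'
from h import *
delta(.4994,.0441,.080)
E
```

```text
t 8.18 pos [0.5035 0.0188 0.1503] gap 0.0101 F [ 0.3 -0.2 -0.1] q [-0.185  0.488  1.813 -0.     0.84   0.073]
axes x,y,z cols
 [[-0.     0.255  0.967]
 [-0.     0.967 -0.255]
 [-1.    -0.    -0.   ]]
tool delta mm [ 70.3  23.5 -10.4] len 74.9
```

```bash
python3 -m creep '0.01 0.008 -0.0034 0 -1;0.02 0.008 -0.0035 0 -1;0.02 0.0075 -0.0035 0 -1;0.02 0 0 0 -1;0 0 0 0 -1;0 0 0 0 -1'
python3 - <<'E'
from h import *
delta(.4994,.0441,.042)
p,d,P,cp=cloud("wrist"); cv2.imwrite("pics/w5.png",p[:,:,::-1])
E
```

```text
clock: 8.93
tool_pos: [0.4996, 0.0451, 0.0805]
eef_rot: [0.201, 1.561, -0.201]
ft_force: [-0.8, -0.4, -1.3]
finger_gap: 0.0107
t 8.93 pos [0.4996 0.0451 0.0805] gap 0.0107 F [-0.8 -0.4 -1.3] q [-0.133  0.611  1.866  0.     0.665  0.123]
axes x,y,z cols
 [[ 0.     0.253  0.967]
 [ 0.     0.967 -0.253]
 [-1.     0.     0.   ]]
tool delta mm [38.5 -1.   0. ] len 38.5
```

View pics/w5.png

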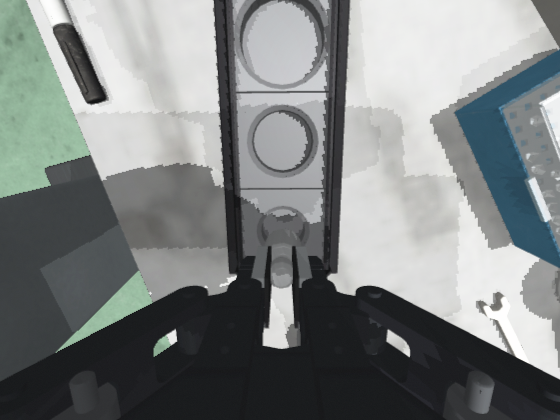

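```bash
python3 -m creep '0.01 -0.001 0 0 -1;0.01 0 0 0 -1;0.008 0 0 0 -1;0.005 0 0 0 -1;0.003 0 0 0 -1;0 0 0 0 -1'
python3 -m creep '0.0015 0 0 0 -1;0.0015 0 0 0 -1;0 0 0 0 -1'
```

```text
clock: 9.72
tool_pos: [0.4991, 0.044, 0.0441]
eef_rot: [0.201, 1.562, -0.201]
ft_force: [-0.4, -0.6, -1.0]
finger_gap: 0.0102
clock: 10.1
tool_pos: [0.4992, 0.044, 0.0413]
eef_rot: [0.201, 1.561, -0.201]
ft_force: [-0.1, 0.4, -0.8]
finger_gap: 0.0104
```

```bash
python3 -m creep '0.0015 0 0 0 -1;0 0 0 0 -1'
python3 -m creep '0.001 0 0 0 -1;0 0 0 0 -1'
```

```text
clock: 10.35
tool_pos: [0.4997, 0.0439, 0.0406]
eef_rot: [0.201, 1.56, -0.201]
ft_force: [-0.7, 0.2, 6.3]
finger_gap: 0.0104
clock: 10.6
tool_pos: [0.5, 0.0439, 0.0405]
eef_rot: [0.201, 1.559, -0.201]
ft_force: [-1.5, -0.7, 13.2]
finger_gap: 0.0104
```

```bash
python3 -m creep '-0.0015 0 0 0 -1;0 0 0 0 -0.7;0 0 0 0 -0.4;0 0 0 0 -0.2;0 0 0 0 -0.2'
python3 -m creep '-0.02 0 0 0 -0.2;-0.03 0 0 0 -0.2;-0.03 -0.03 0 0 -0.2;-0.02 -0.03 0 0 0;0 0 0 0 0;0 0 0 0 0'
python3 - <<'E'
from h import *
p,d,P,cp=cloud("wrist"); cv2.imwrite("pics/w6.png",p[:,:,::-1])
for q in ([.4994,.0441,.054],[.505,-.064,.056],[.5778,-.1685,.048]): print(proj(q,cp))
Q=P[(np.hypot(P[...,0]-.4994,P[...,1]-.0441)<.02)&(P[...,2]<.07)&(P[...,2]>.045)]; print(Q.mean(0),Q[:,2].max())
delta(.5778,-.1690,.09)
E
```

```text
clock: 11.22
tool_pos: [0.4991, 0.044, 0.0401]
eef_rot: [0.201, 1.562, -0.201]
ft_force: [-0.7, -0.2, -0.8]
finger_gap: 0.034
clock: 11.98
tool_pos: [0.4836, -0.0137, 0.1399]
eef_rot: [0.202, 1.562, -0.201]
ft_force: [-0.1, 0.8, -0.4]
finger_gap: 0.043
[[283.70461019 137.51948343]]
[[323.9268273  268.01895087]]
[[426.16306556 347.51539367]]
[0.4989678  0.04269768 0.05343933] 0.05575851572963067
t 12.03 pos [ 0.4835 -0.0134  0.1396] gap 0.0428 F [-0.4  0.3  0.5] q [-0.259  0.487  1.87   0.     0.787 -0.004]
axes x,y,z cols
 [[-0.002  0.253  0.967]
 [ 0.001  0.967 -0.253]
 [-1.     0.    -0.002]]
tool delta mm [  49.4 -126.7  130.7] len 188.6
```

View pics/w6.png

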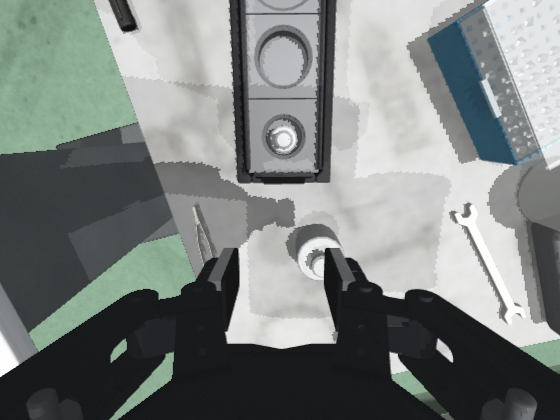

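```bash
python3 -m creep '0 -0.016 0.016 0 0;0 -0.028 0.029 0 0;0 -0.04 0.041 0 0;0.015 -0.03 0.031 0 0;0.02 -0.0127 0.0137 0 0;0.015 0 0 0 0;0 0 0 0 0;0 0 0 0 0'
python3 - <<'E'
from h import *
p,d,P,cp=cloud("wrist"); cv2.imwrite("pics/w7.png",p[:,:,::-1])
print(proj([.5778,-.1690,.046],cp))
Q=P[(np.hypot(P[...,0]-.5778,P[...,1]+.169)<.016)&(P[...,2]<.055)&(P[...,2]>.041)]; print(Q.mean(0),Q[:,2].max(),len(Q))
delta(.5778,-.1690,.035)
E
```

```text
clock: 13.02
tool_pos: [0.578, -0.1688, 0.0905]
eef_rot: [0.2, 1.562, -0.2]
ft_force: [-0.1, -0.4, -0.5]
finger_gap: 0.043
[[282.82670772 234.12844156]]
[ 0.57836508 -0.16829921  0.04714199] 0.04965608408814742 529
t 13.07 pos [ 0.5783 -0.1689  0.0909] gap 0.0427 F [-0.3  0.4 -0.5] q [-0.469  0.683  1.603  0.     0.856 -0.215]
axes x,y,z cols
 [[ 0.     0.252  0.968]
 [-0.     0.968 -0.252]
 [-1.    -0.     0.   ]]
tool delta mm [55.9 -0.2 -0.5] len 55.9
```

View pics/w7.png

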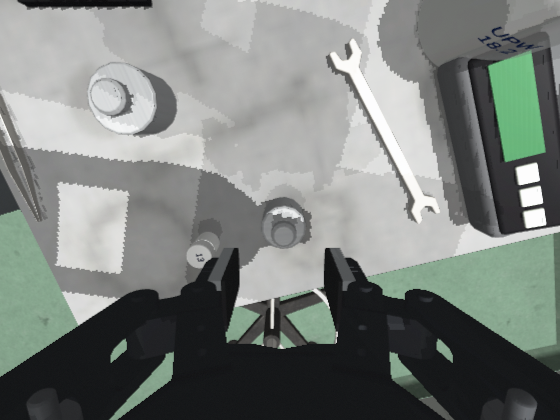

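```bash
python3 -m creep '0.013 0.0005 0 0 -0.2;0.014 0 0 0 -0.2;0.014 0 0 0 -0.2;0.01 0 0 0 -0.2;0.005 0 0 0 -0.2;0 0 0 0 -0.2'
python3 -m creep '0 0 0 0 -1;0 0 0 0 -1;0 0 0 0 -1;0 0 0 0 -1;0 0 0 0 -1'
python3 -m creep '-0.005 0 0 0 -1;-0.01 0 0 0 -1;-0.02 0 0 0 -1;-0.03 0 0 0 -1;-0.02 0 0 0 -1;0 0 0 0 -1'
python3 - <<'E'
from h import *
p,d,P,cp=cloud("wrist"); cv2.imwrite("pics/w8.png",p[:,:,::-1])
delta(.5143,.1012,.12)
E
```

```text
clock: 13.82
tool_pos: [0.5783, -0.1692, 0.0338]
eef_rot: [0.201, 1.562, -0.201]
ft_force: [-0.1, 0.1, 0.4]
finger_gap: 0.0342
clock: 14.45
tool_pos: [0.5791, -0.1695, 0.0349]
eef_rot: [0.201, 1.56, -0.201]
ft_force: [0.5, -0.4, 3.4]
finger_gap: 0.0132
clock: 15.2
tool_pos: [0.5794, -0.1697, 0.1212]
eef_rot: [0.2, 1.558, -0.202]
ft_force: [0.1, 0.8, -2.3]
finger_gap: 0.013
t 15.25 pos [ 0.5785 -0.1692  0.1199] gap 0.0138 F [ 0.4  0.9 -2.8] q [-0.47   0.64   1.586 -0.     0.914 -0.214]
axes x,y,z cols
 [[ 0.001  0.253  0.967]
 [-0.     0.967 -0.253]
 [-1.    -0.     0.001]]
tool delta mm [  -0.3  245.3 -130.6] len 277.9
```

View pics/w8.png

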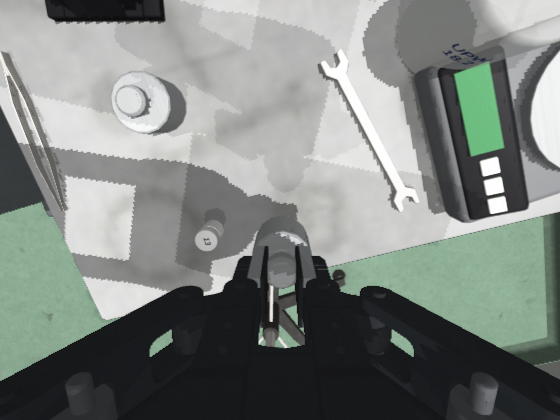

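```bash
python3 -m creep '0 0.015 -0.008 0 -1;0 0.03 -0.016 0 -1;0 0.045 -0.024 0 -1;0 0.05 -0.027 0 -1;0 0.045 -0.024 0 -1;0 0.035 -0.018 0 -1;0 0.018 -0.010 0 -1;0 0.0073 -0.0036 0 -1;0 0 0 0 -1;0 0 0 0 -1'
python3 - <<'E'
from h import *
delta(.5143,.1012,.05)
p,d,P,cp=cloud("wrist"); cv2.imwrite("pics/w9.png",p[:,:,::-1])
E
```

```text
clock: 16.5
tool_pos: [0.5144, 0.1005, 0.1191]
eef_rot: [0.201, 1.562, -0.202]
ft_force: [0.2, 0.1, -1.7]
finger_gap: 0.0134
t 16.5 pos [0.5144 0.1005 0.1191] gap 0.0134 F [ 0.2  0.1 -1.7] q [-0.02   0.562  1.786 -0.     0.794  0.237]
axes x,y,z cols
 [[-0.     0.254  0.967]
 [-0.     0.967 -0.254]
 [-1.    -0.    -0.   ]]
tool delta mm [69.1  0.7 -0.3] len 69.1
```

View pics/w9.png

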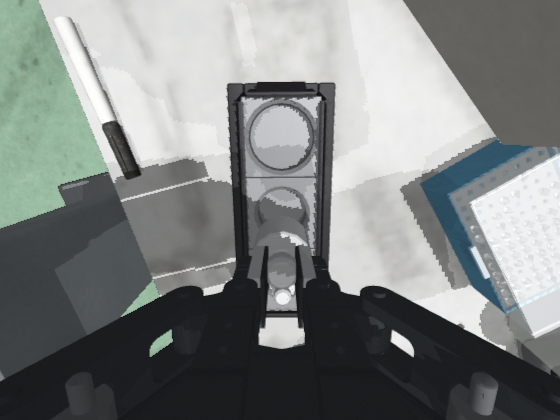

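```bash
python3 -m creep '0.015 0.0005 0 0 -1;0.02 0 0 0 -1;0.015 0 0 0 -1;0.01 0 0 0 -1;0.006 0 0 0 -1;0.003 0 0 0 -1;0 0 0 0 -1'
python3 -m creep '0.0015 0 0 0 -1;0.001 0 0 0 -1;0 0 0 0 -1'
```

```text
clock: 17.42
tool_pos: [0.5146, 0.1017, 0.0504]
eef_rot: [0.201, 1.561, -0.201]
ft_force: [-0.4, 0.3, -2.0]
finger_gap: 0.0132
clock: 17.8
tool_pos: [0.5144, 0.1016, 0.0479]
eef_rot: [0.201, 1.561, -0.201]
ft_force: [-0.4, 0.9, -1.7]
finger_gap: 0.0134
```

```bash
python3 -m creep '0.0015 0 0 0 -1;0 0 0 0 -1'
python3 -m creep '0.0008 0 0 0 -1;0 0 0 0 -1'
```

```text
clock: 18.05
tool_pos: [0.5148, 0.1016, 0.0468]
eef_rot: [0.201, 1.56, -0.201]
ft_force: [-0.7, 0.2, 3.5]
finger_gap: 0.0133
clock: 18.3
tool_pos: [0.5148, 0.1016, 0.0468]
eef_rot: [0.201, 1.56, -0.201]
ft_force: [-1.5, -0.5, 10.0]
finger_gap: 0.0133
```

```bash
python3 -m creep '-0.0015 0 0 0 -1;0 0 0 0 -0.7;0 0 0 0 -0.4;0 0 0 0 -0.2;0 0 0 0 -0.2'
python3 -m creep '-0.02 0 0 0 -0.2;-0.03 0 0 0 -0.2;-0.03 -0.01 0 0 -0.2;0 -0.03 0 0 0;0 -0.04 0.01 0 0;0 -0.04 0.01 0 0;0 -0.03 0.005 0 0;0 -0.01 0 0 0;0 0 0 0 0;0 0 0 0 0'
python3 - <<'E'
from h import *
p,d,P,cp=cloud("wrist"); cv2.imwrite("pics/w10.png",p[:,:,::-1])
Q=P[(np.hypot(P[...,0]-.505,P[...,1]+.064)<.018)&(P[...,2]<.065)&(P[...,2]>.049)]; print(Q.mean(0),Q[:,2].max(),len(Q))
delta(.505,-.064,.09)
E
```

```text
clock: 18.92
tool_pos: [0.5144, 0.1016, 0.0469]
eef_rot: [0.201, 1.561, -0.201]
ft_force: [0.3, 0.9, -0.1]
finger_gap: 0.0341
clock: 20.18
tool_pos: [0.4978, -0.0584, 0.1269]
eef_rot: [0.201, 1.562, -0.2]
ft_force: [1.0, -0.1, 0.3]
finger_gap: 0.0426
[ 0.50476479 -0.06239734  0.05521703] 0.057508569779403024 556
t 20.23 pos [ 0.4979 -0.0583  0.127 ] gap 0.0425 F [ 0.2 -0.2  0.3] q [-0.34   0.526  1.837  0.     0.779 -0.086]
axes x,y,z cols
 [[-0.     0.252  0.968]
 [ 0.     0.968 -0.252]
 [-1.     0.    -0.   ]]
tool delta mm [37.  -3.7  8.3] len 38.1
```

View pics/w10.png

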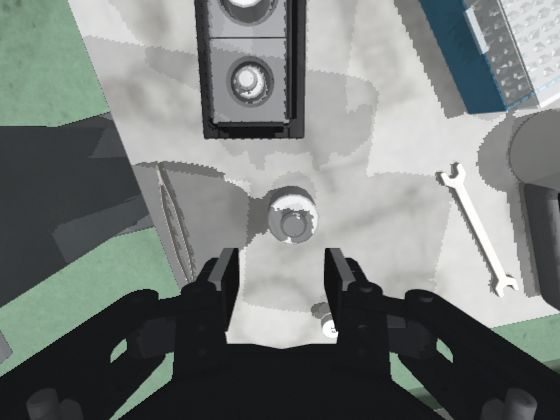

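```bash
python3 -m creep '0.015 -0.0014 0.004 0 0;0.022 -0.0014 0.004 0 0;0.02 0 0 0 -0.1;0.014 0 0 0 -0.1;0.009 0 0 0 -0.1;0.0045 0 0 0 -0.1;0 0 0 0 -0.1'
python3 -m creep '0 0 0 0 -1;0 0 0 0 -1;0 0 0 0 -1;0 0 0 0 -1;0 0 0 0 -1'
python3 -m creep '-0.005 0 0 0 -1;-0.01 0 0 0 -1;-0.02 0 0 0 -1;-0.03 0 0 0 -1;-0.02 0 0 0 -1;0 0 0 0 -1'
python3 - <<'E'
from h import *
p,d,P,cp=cloud("wrist"); cv2.imwrite("pics/w11.png",p[:,:,::-1])
delta(.5292,.1583,.14)
E
```

```text
clock: 21.1
tool_pos: [0.5052, -0.0642, 0.0425]
eef_rot: [0.201, 1.561, -0.201]
ft_force: [-0.5, -0.9, 1.0]
finger_gap: 0.0386
clock: 21.72
tool_pos: [0.5055, -0.0644, 0.0432]
eef_rot: [0.201, 1.56, -0.201]
ft_force: [-0.3, 0.5, 5.7]
finger_gap: 0.0165
clock: 22.48
tool_pos: [0.5059, -0.0645, 0.1289]
eef_rot: [0.2, 1.558, -0.201]
ft_force: [-0.6, -0.3, -5.6]
finger_gap: 0.0164
t 22.52 pos [ 0.505  -0.0642  0.1279] gap 0.0169 F [ 0.1 -0.3 -5. ] q [-0.346  0.532  1.818 -0.     0.791 -0.09 ]
axes x,y,z cols
 [[ 0.001  0.253  0.967]
 [-0.     0.967 -0.253]
 [-1.    -0.     0.001]]
tool delta mm [-12.2 221.4 -32.9] len 224.1
```

View pics/w11.png

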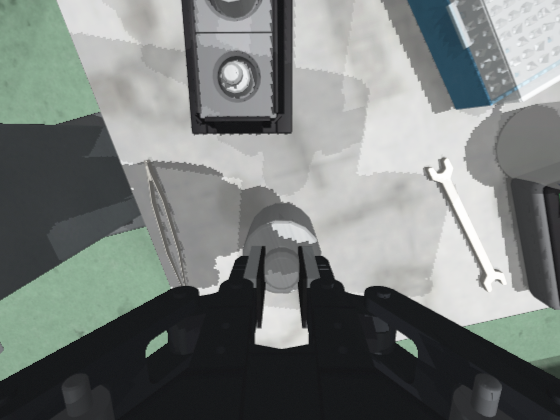

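```bash
python3 -m creep '-0.006 0.015 -0.002 0 -1;-0.006 0.03 -0.0045 0 -1;0 0.045 -0.007 0 -1;0 0.048 -0.007 0 -1;0 0.04 -0.006 0 -1;0 0.027 -0.004 0 -1;0 0.012 -0.0018 0 -1;0 0.0044 -0.0006 0 -1;0 0 0 0 -1;0 0 0 0 -1'
python3 - <<'E'
from h import *
delta(.5292,.1583,.058)
p,d,P,cp=cloud("wrist"); cv2.imwrite("pics/w12.png",p[:,:,::-1])
E
```

```text
clock: 23.78
tool_pos: [0.5292, 0.1573, 0.1394]
eef_rot: [0.202, 1.562, -0.202]
ft_force: [-0.5, -0.6, -5.0]
finger_gap: 0.0166
t 23.77 pos [0.5292 0.1573 0.1394] gap 0.0166 F [-0.5 -0.6 -5. ] q [ 0.087  0.558  1.702 -0.     0.883  0.344]
axes x,y,z cols
 [[-0.     0.254  0.967]
 [-0.     0.967 -0.254]
 [-1.    -0.    -0.   ]]
tool delta mm [81.4  1.  -0.3] len 81.4
```

View pics/w12.png

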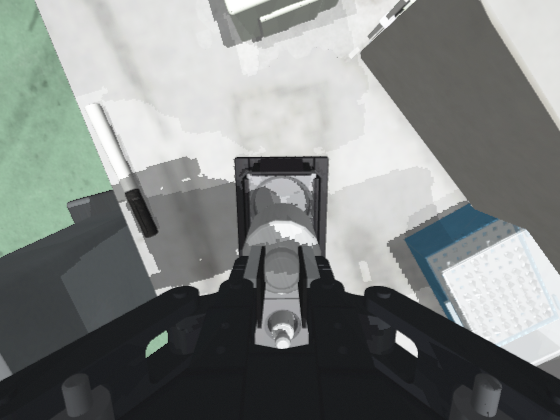

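```bash
python3 -m creep '0.015 0.0005 0 0 -1;0.02 0 0 0 -1;0.02 0 0 0 -1;0.013 0 0 0 -1;0.008 0 0 0 -1;0.004 0 0 0 -1;0 0 0 0 -1'
python3 -m creep '0.0015 0 0 0 -1;0.001 0 0 0 -1;0 0 0 0 -1'
```

```text
clock: 24.7
tool_pos: [0.5296, 0.1588, 0.0596]
eef_rot: [0.201, 1.561, -0.201]
ft_force: [-0.7, -0.1, -5.3]
finger_gap: 0.0163
clock: 25.08
tool_pos: [0.5295, 0.1588, 0.0572]
eef_rot: [0.201, 1.561, -0.201]
ft_force: [0.4, -0.5, -5.4]
finger_gap: 0.0165
```

```bash
python3 -m creep '0.0015 0 0 0 -1;0 0 0 0 -1'
python3 -m creep '0.0008 0 0 0 -1;0 0 0 0 -1'
```

```text
clock: 25.32
tool_pos: [0.5293, 0.1588, 0.0554]
eef_rot: [0.201, 1.562, -0.201]
ft_force: [-0.2, 0.4, -5.5]
finger_gap: 0.0164
clock: 25.58
tool_pos: [0.5294, 0.1588, 0.0553]
eef_rot: [0.201, 1.561, -0.201]
ft_force: [-1.6, -0.5, 1.9]
finger_gap: 0.0163
```

```bash
python3 -m creep '-0.0015 0 0 0 -1;0 0 0 0 -0.7;0 0 0 0 -0.4;0 0 0 0 -0.1;0 0 0 0 -0.1'
python3 -m creep '-0.02 0 0 0 -0.1;-0.03 0 0 0 0;-0.04 0 0 0 0;-0.04 0.02 0 0 0;-0.04 0.04 0 0 0;-0.02 0.045 0 0 0;0 0.045 -0.01 0 0;0 0.03 -0.01 0 0;0 0.015 0 0 0;0 0 0 0 0;0 0 0 0 0'
python3 - <<'E'
from h import *
p,d,P,cp=cloud("wrist"); cv2.imwrite("pics/w13.png",p[:,:,::-1])
np.savez("w13.npz",p=p,d=d,P=P,K=cp[0],R=cp[1],t=cp[2])
st()
m=(d>0)&(abs(P[...,0]-.565)<.05)&(abs(P[...,1]-.394)<.15)
Q=P[m]; 
for lo,hi in ((.08,.096),(.058,.07)):
    T=Q[(Q[:,2]>lo)&(Q[:,2]<hi)]; r=cv2.minAreaRect((T[:,:2]*1000).astype(np.float32)); print(r,len(T),np.median(T[:,2]))
m2=m&(P[...,2]>.04); 
r=silhouettes("wrist","cover"); print([(a["confidence"],a["bbox"]) for a in r])
# scene check of weights
p2,d2,P2,_=cloud("scene"); cv2.imwrite("pics/s2.png",cv2.resize(p2[180:320,180:380,::-1],None,fx=3,fy=3,interpolation=cv2.INTER_CUBIC))
E
```

```text
clock: 26.2
tool_pos: [0.5299, 0.1588, 0.0565]
eef_rot: [0.201, 1.56, -0.201]
ft_force: [-0.5, -0.1, -0.9]
finger_gap: 0.0387
clock: 27.58
tool_pos: [0.5596, 0.3511, 0.246]
eef_rot: [0.201, 1.562, -0.203]
ft_force: [-0.8, -0.9, 0.8]
finger_gap: 0.0427
t 27.62 pos [0.5596 0.351  0.2461] gap 0.0427 F [-0.5 -0.3 -0.2] q [ 3.92e-01  5.63e-01  1.32e+00 -1.00e-03  1.26e+00  6.49e-01]
axes x,y,z cols
 [[-0.001  0.255  0.967]
 [-0.001  0.967 -0.255]
 [-1.    -0.001 -0.   ]]
((564.6355590820312, 400.1510314941406), (14.790243148803711, 63.585777282714844), 4.021642684936523) 943 0.08746945825059343
((564.6903076171875, 400.1058654785156), (84.00008392333984, 200.15280151367188), 4.393587589263916) 14597 0.0640026189016602
[(0.6, [204.5, 32.1, 337.7, 240.9])]
```

View pics/w13.png

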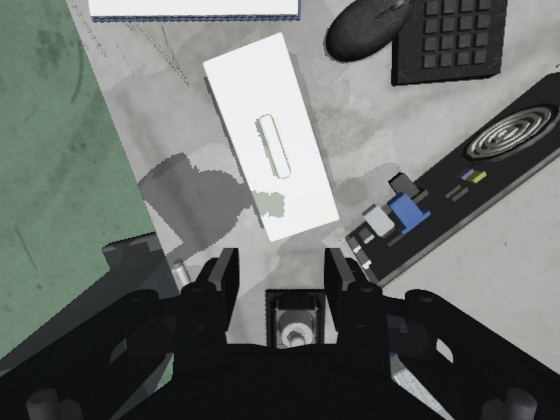

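View pics/s2.png

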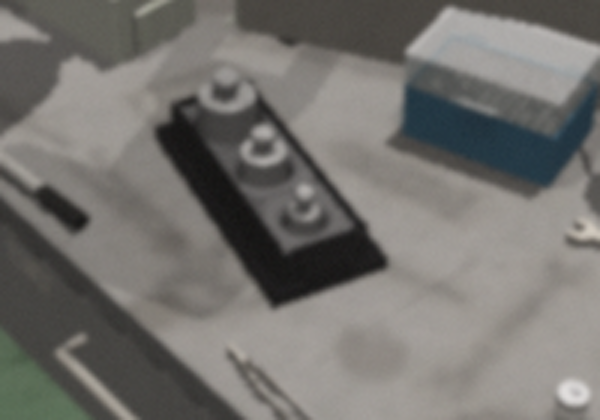

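```bash
python3 -m creep '0 0 0 -0.1675 0;0 0 0 -0.1675 0;0 0 0 0 0;0 0 0 0 0'
python3 - <<'E'
from h import *
delta(.5647,.4001,.12,np.deg2rad(4.4))
E
```

```text
clock: 28.22
tool_pos: [0.5596, 0.352, 0.2463]
eef_rot: [-0.06, 1.57, 0.06]
ft_force: [-0.2, 0.5, 0.2]
finger_gap: 0.0429
t 28.23 pos [0.5596 0.352  0.2463] gap 0.0429 F [-0.2  0.5  0.2] q [ 0.393  0.563  1.319 -0.     1.26   0.317]
axes x,y,z cols
 [[ 0.    -0.076  0.997]
 [-0.     0.997  0.076]
 [-1.    -0.     0.   ]]
tool delta mm [126.3  47.6   8.7] len 135.2
twist -0.0008
```

```bash
python3 -m creep '0.01 0.0116 0.002 0 0;0.02 0.012 0.0025 0 0;0.03 0.012 0.0022 0 0;0.03 0.012 0.002 0 0;0.025 0 0 0 0;0.011 0 0 0 0;0 0 0 0 0;0 0 0 0 0'
python3 - <<'E'
from h import *
p,d,P,cp=cloud("wrist"); cv2.imwrite("pics/w14.png",p[:,:,::-1])
delta(.5647,.4001,.068,np.deg2rad(4.4))
m=(d>0)&(abs(P[...,0]-.565)<.02)&(abs(P[...,1]-.394)<.05)
Q=P[m]; T=Q[(Q[:,2]>.08)&(Q[:,2]<.096)]; r=cv2.minAreaRect((T[:,:2]*1000).astype(np.float32)); print(r,len(T),np.median(T[:,2]))
E
```

```text
clock: 29.22
tool_pos: [0.5651, 0.401, 0.121]
eef_rot: [-0.061, 1.568, 0.063]
ft_force: [-0.3, 0.2, -0.3]
finger_gap: 0.0428
t 29.27 pos [0.5652 0.401  0.1215] gap 0.0424 F [ 0.9 -0.2  0.7] q [0.456 0.74  1.338 0.    1.06  0.377]
axes x,y,z cols
 [[ 0.002 -0.079  0.997]
 [ 0.001  0.997  0.079]
 [-1.     0.001  0.002]]
tool delta mm [53.5 -0.9 -0.7] len 53.5
twist 0.002
((564.64013671875, 400.8861083984375), (14.960799217224121, 62.848487854003906), 5.0689616203308105) 2144 0.08741991106585006
```

View pics/w14.png

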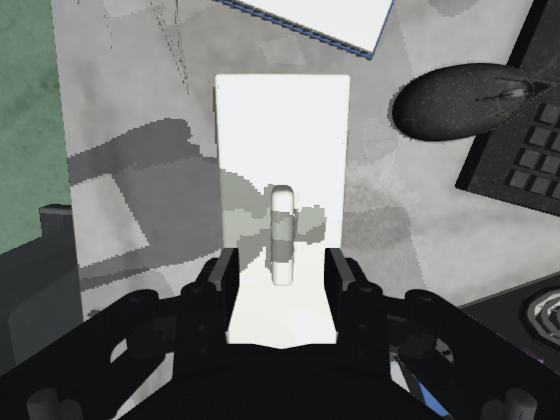

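Well aligned on the handle. Descend, grip and lift.

```bash
python3 -m creep '0.012 -0.0004 -0.0005 0 0;0.015 0 0 0 0;0.012 0 0 0 0;0.009 0 0 0 0;0.004 0 0 0 0;0 0 0 0 0'
python3 -m creep '0 0 0 0 -1;0 0 0 0 -1;0 0 0 0 -1;0 0 0 0 -1;0 0 0 0 -1'
```

```text
clock: 30.02
tool_pos: [0.5638, 0.4001, 0.0678]
eef_rot: [-0.062, 1.57, 0.062]
ft_force: [-0.2, -0.2, -0.7]
finger_gap: 0.043
clock: 30.65
tool_pos: [0.5645, 0.4004, 0.0688]
eef_rot: [-0.062, 1.569, 0.062]
ft_force: [0.9, 1.2, 2.0]
finger_gap: 0.0124
```

```bash
python3 -m creep '-0.005 0 0 0 -1;-0.01 0 0 0 -1;-0.02 0 0 0 -1;-0.03 0 0 0 -1;-0.03 0 0 0 -1;-0.02 0 0 0 -1;0 0 0 0 -1;0 0 0 0 -1'
python3 - <<'E'
from h import *
p,d,P,cp=cloud("wrist"); cv2.imwrite("pics/w15.png",p[:,:,::-1])
delta(.5145,.1012,.185,np.deg2rad(-14.6))
E
```

```text
clock: 31.65
tool_pos: [0.5633, 0.3999, 0.183]
eef_rot: [-0.062, 1.571, 0.062]
ft_force: [-1.0, 0.4, -1.8]
finger_gap: 0.0127
t 31.7 pos [0.5631 0.3998 0.1823] gap 0.0126 F [ 0.1 -0.6 -2.5] q [ 0.456  0.669  1.297 -0.     1.177  0.377]
axes x,y,z cols
 [[-0.002 -0.079  0.997]
 [-0.001  0.997  0.079]
 [-1.    -0.001 -0.002]]
tool delta mm [  -2.3 -293.8  -72. ] len 302.5
twist 0.3338
```

View pics/w15.png

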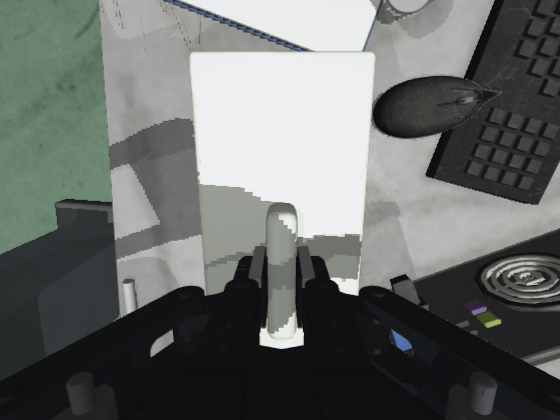

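```bash
python3 - <<'E'
from h import *
f=np.load("w4.npz")
for n,P in (("w13",np.load("w13.npz")["P"]),("top",None),("scene",None)):
    if P is None: p,d,P,_=cloud(n)
    Q=P.reshape(-1,3); Q=Q[(Q[:,2]>.09)&(Q[:,2]<.35)&(Q[:,0]>.58)]
    for y in np.arange(-.05,.45,.05):
        T=Q[abs(Q[:,1]-y)<.01]
        if len(T): print(n,round(y,2),"xmin",np.round(T[:,0].min(),3),"zmax",np.round(T[:,2].max(),3))
E
```

```text
w13 0.15 xmin 0.749 zmax 0.156
w13 0.2 xmin 0.663 zmax 0.157
w13 0.25 xmin 0.62 zmax 0.157
w13 0.3 xmin 0.658 zmax 0.157
w13 0.35 xmin 0.58 zmax 0.343
top -0.05 xmin 0.703 zmax 0.21
top 0.0 xmin 0.751 zmax 0.191
top 0.05 xmin 0.726 zmax 0.164
top 0.1 xmin 0.7 zmax 0.164
top 0.15 xmin 0.674 zmax 0.165
top 0.2 xmin 0.649 zmax 0.164
top 0.25 xmin 0.614 zmax 0.164
top 0.3 xmin 0.58 zmax 0.185
top 0.35 xmin 0.58 zmax 0.184
top 0.4 xmin 0.877 zmax 0.161
scene -0.05 xmin 0.698 zmax 0.207
scene 0.0 xmin 0.748 zmax 0.282
scene 0.05 xmin 0.722 zmax 0.343
scene 0.1 xmin 0.697 zmax 0.333
scene 0.15 xmin 0.67 zmax 0.322
scene 0.2 xmin 0.644 zmax 0.312
scene 0.25 xmin 0.619 zmax 0.303
scene 0.3 xmin 0.58 zmax 0.294
scene 0.35 xmin 0.581 zmax 0.284
scene 0.4 xmin 0.58 zmax 0.332
```

```bash
python3 -m creep '-0.002 0.001 -0.012 0 -1;0 0.001 -0.02 0 -1;0 0.001 -0.02 0 -1;0 -0.015 -0.012 0 -1;0 -0.025 -0.001 0 -1;0 -0.035 -0.001 0 -1;0 -0.035 -0.001 0 -1;0 -0.035 -0.001 0 -1;0 -0.035 -0.001 0 -1;0 -0.035 -0.001 0 -1;0 -0.03 -0.001 0 -1;0 -0.02 -0.001 0 -1'
python3 -m creep '0 -0.015 0 0.06 -1;0 -0.01 0 0.08 -1;0 -0.005 0 0.08 -1;0 0 0 0.07 -1;0 0 0 0.0438 -1;0 0 0 0 -1;0 0 0 0 -1'
python3 - <<'E'
from h import *
delta(.5145,.1012,.185,np.deg2rad(-14.6))
p,d,P,cp=cloud("scene"); cv2.imwrite("pics/s3.png",p[:,:,::-1])
p,d,P,cp=cloud("wrist"); cv2.imwrite("pics/w16.png",p[:,:,::-1])
E
```

```text
clock: 33.3
tool_pos: [0.513, 0.1307, 0.1853]
eef_rot: [-0.061, 1.57, 0.06]
ft_force: [1.0, 0.4, -1.5]
finger_gap: 0.0124
clock: 34.17
tool_pos: [0.5139, 0.1032, 0.1852]
eef_rot: [0.2, 1.561, -0.2]
ft_force: [-0.0, 0.8, -2.5]
finger_gap: 0.0125
t 34.17 pos [0.5139 0.1032 0.1852] gap 0.0125 F [-0.   0.8 -2.5] q [-0.015  0.457  1.733 -0.     0.952  0.24 ]
axes x,y,z cols
 [[ 0.     0.252  0.968]
 [-0.     0.968 -0.252]
 [-1.     0.     0.   ]]
tool delta mm [ 0.2 -1.8  1. ] len 2.1
twist -0.0002
```

View pics/s3.png

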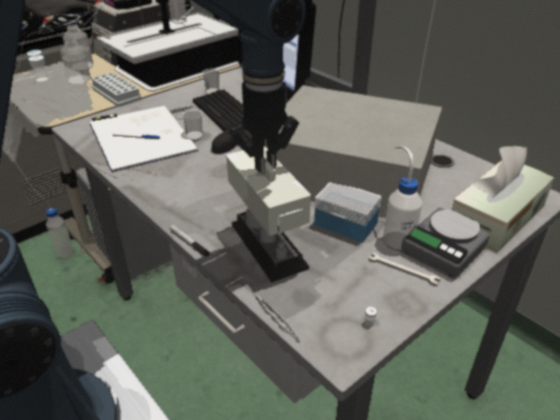

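View pics/w16.png

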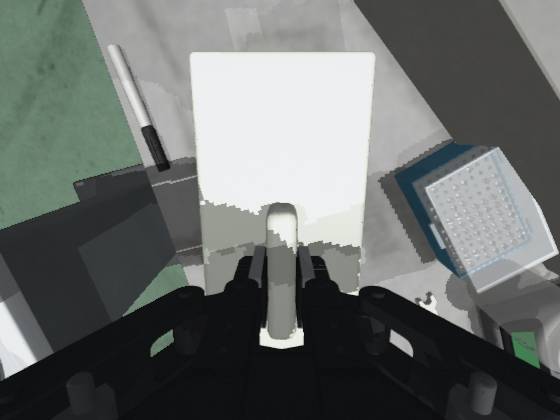

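```bash
python3 - <<'E'
from h import *
s=readout.state(); Rt=R.from_rotvec(s["eef_rot"]).as_matrix(); t=np.array(s["tool_pos"])
p,d,P,cp=cloud("wrist")
T=(P-t)@Rt; m=(d>0)&(abs(T[...,0]-.0045)<.01)&(abs(T[...,2])<.06)&(T[...,1]>.03)&(T[...,1]<.12)
Q=T[m]; print("roof x",np.median(Q[:,0]))
for y in (.04,.06,.08,.095):
    q=Q[abs(Q[:,1]-y)<.003]; print(y,np.round([q[:,2].min(),q[:,2].max(),q[:,2].mean()],4), "x left/right",np.round([q[q[:,2]<-.02,0].mean(),q[q[:,2]>.02,0].mean()],4))
for z in (-.03,0,.03):
    q=Q[abs(Q[:,2]-z)<.003]; print("ymax",z,np.round(q[:,1].max(),4), "xfit vs y",np.polyfit(q[:,1],q[:,0],1))
E
```

```text
roof x 0.004497396683580379
0.04 [-0.0429  0.0411 -0.0007] x left/right [0.0047 0.0044]
0.06 [-0.0428  0.041  -0.0003] x left/right [0.0046 0.0044]
0.08 [-0.0426  0.0411 -0.0007] x left/right [0.0047 0.0044]
0.095 [-0.0425  0.041  -0.0006] x left/right [0.0047 0.0044]
ymax -0.03 0.0988 xfit vs y [0.00136875 0.00451213]
ymax 0 0.0988 xfit vs y [0.01184904 0.0035417 ]
ymax 0.03 0.0988 xfit vs y [0.00066459 0.00429055]
```

```bash
python3 -m creep '0.012 -0.0008 0.0016 0 -1;0.018 0 0 0 -1;0.018 0 0 0 -1;0.015 0 0 0 -1;0.012 0 0 0 -1;0.008 0 0 0 -1;0.005 0 0 0 -1;0 0 0 0 -1;0 0 0 0 -1'
python3 -c "
from h import *
delta(.5152,.102,.09,np.deg2rad(-14.6))
p,d,P,cp=cloud('scene'); cv2.imwrite('pics/s4.png',cv2.resize(p[120:320,160:360,::-1],None,fx=2.8,fy=2.8,interpolation=cv2.INTER_CUBIC))"
```

```text
clock: 35.45
tool_pos: [0.5156, 0.1022, 0.0976]
eef_rot: [0.2, 1.561, -0.2]
ft_force: [0.2, 0.5, -1.4]
finger_gap: 0.0124
t 35.45 pos [0.5156 0.1022 0.0976] gap 0.0124 F [ 0.2  0.5 -1.4] q [-0.017  0.6    1.797 -0.     0.744  0.238]
axes x,y,z cols
 [[ 0.001  0.252  0.968]
 [-0.     0.968 -0.252]
 [-1.     0.     0.001]]
tool delta mm [ 7.6 -0.3 -0.3] len 7.6
twist 0.0001
```

View pics/s4.png

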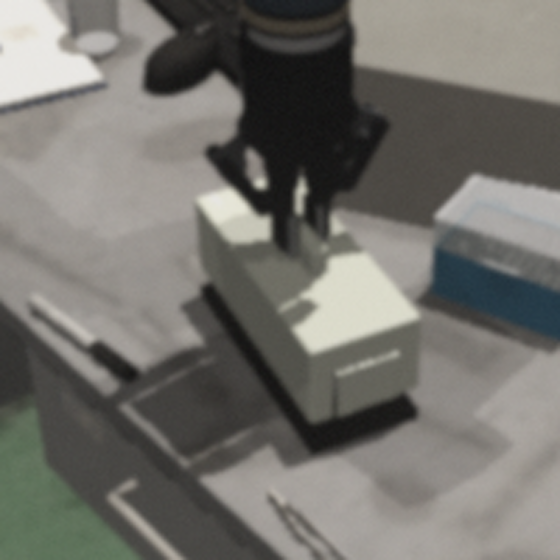

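Over the case with no side force. Lower onto the ramps.

```bash
python3 -m creep '0.003 0 0 0 -1;0.003 0 0 0 -1;0.002 0 0 0 -1;0 0 0 0 -1'
python3 -m creep '0.002 0 0 0 -1;0.002 0 0 0 -1;0 0 0 0 -1'
```

```text
clock: 36.0
tool_pos: [0.5151, 0.1021, 0.089]
eef_rot: [0.2, 1.562, -0.2]
ft_force: [-0.0, -0.6, -2.7]
finger_gap: 0.0124
clock: 36.38
tool_pos: [0.5156, 0.1021, 0.0854]
eef_rot: [0.2, 1.561, -0.2]
ft_force: [0.7, -1.3, 1.7]
finger_gap: 0.0129
```

```bash
python3 -m creep '0.002 0 0 0 -1;0 0 0 0 -1'
python3 -m creep '0.002 0 0 0 -1;0 0 0 0 -1'
python3 -m creep '0.002 0 0 0 -1;0 0 0 0 -1'
```

```text
clock: 36.62
tool_pos: [0.5158, 0.1021, 0.0836]
eef_rot: [0.2, 1.56, -0.2]
ft_force: [-0.7, -1.6, 5.1]
finger_gap: 0.0126
clock: 36.88
tool_pos: [0.5157, 0.1021, 0.0813]
eef_rot: [0.2, 1.56, -0.2]
ft_force: [0.3, -0.8, 3.1]
finger_gap: 0.0127
clock: 37.12
tool_pos: [0.5147, 0.1023, 0.0786]
eef_rot: [0.201, 1.563, -0.2]
ft_force: [-0.3, -0.6, -0.7]
finger_gap: 0.0129
```

```bash
python3 -m creep '0.001 0 0 0 -1;0.001 0 0 0 -1;0 0 0 0 -1'
python3 -m creep '0.001 0 0 0 -1;0 0 0 0 -1'
```

```text
clock: 37.5
tool_pos: [0.515, 0.1022, 0.0784]
eef_rot: [0.2, 1.562, -0.2]
ft_force: [-2.3, -0.8, 11.7]
finger_gap: 0.0125
clock: 37.75
tool_pos: [0.5149, 0.1022, 0.0784]
eef_rot: [0.2, 1.562, -0.2]
ft_force: [-4.4, -1.3, 19.0]
finger_gap: 0.0127
```

```bash
python3 -m creep '-0.0025 0 0 0 -1;0 0 0 0 -1'
python3 -m creep '0 0 0 0 -0.7;0 0 0 0 -0.3;0 0 0 0 0;0 0 0 0 0;0 0 0 0 0'
python3 -m creep '-0.015 0 0 0 0;-0.03 0 0 0 0;-0.04 0 0 0 0;-0.04 -0.02 0 0 0;-0.03 -0.03 0 0 0;0 -0.03 0 0 0;0 -0.02 0 0 0;0 0 0 0 0;0 0 0 0 0'
python3 - <<'E'
from h import *
st()
p,d,P,cp=cloud("wrist"); cv2.imwrite("pics/w17.png",p[:,:,::-1])
m=(d>0)&(np.hypot(P[...,0]-.514,P[...,1]-.101)<.13)
Q=P[m]
for lo,hi in ((.09,.106),(.066,.082)):
    T=Q[(Q[:,2]>lo)&(Q[:,2]<hi)]; print(cv2.minAreaRect((T[:,:2]*1000).astype(np.float32)),len(T),np.median(T[:,2]))
A=np.c_[T[:,:2]-[.514,.101],np.ones(len(T))]; print(np.linalg.lstsq(A,T[:,2],rcond=None)[0])
p,d,P,cp=cloud('scene'); cv2.imwrite('pics/s5.png',cv2.resize(p[120:320,160:360,::-1],None,fx=2.8,fy=2.8,interpolation=cv2.INTER_CUBIC))
E
```

```text
clock: 38.0
tool_pos: [0.5149, 0.1024, 0.0785]
eef_rot: [0.2, 1.562, -0.2]
ft_force: [-0.1, -0.4, 2.4]
finger_gap: 0.0123
clock: 38.62
tool_pos: [0.5152, 0.1022, 0.0787]
eef_rot: [0.2, 1.562, -0.2]
ft_force: [0.1, 0.6, 0.1]
finger_gap: 0.0432
clock: 39.75
tool_pos: [0.4902, 0.0059, 0.2342]
eef_rot: [0.2, 1.561, -0.2]
ft_force: [0.5, -0.4, 0.5]
finger_gap: 0.0427
t 39.75 pos [0.4902 0.0059 0.2342] gap 0.0427 F [ 0.5 -0.4  0.5] q [-0.217  0.343  1.76   0.     1.038  0.038]
axes x,y,z cols
 [[ 0.001  0.252  0.968]
 [ 0.     0.968 -0.252]
 [-1.     0.     0.001]]
((514.3305053710938, 101.90252685546875), (62.480438232421875, 14.875947952270508), 75.14271545410156) 1242 0.0975371173887353
((553.834716796875, 79.57596588134766), (175.52093505859375, 171.9569091796875), 75.34727478027344) 16347 0.0740220667063855
[-0.00312803  0.00157697  0.07400915]
```

View pics/w17.png

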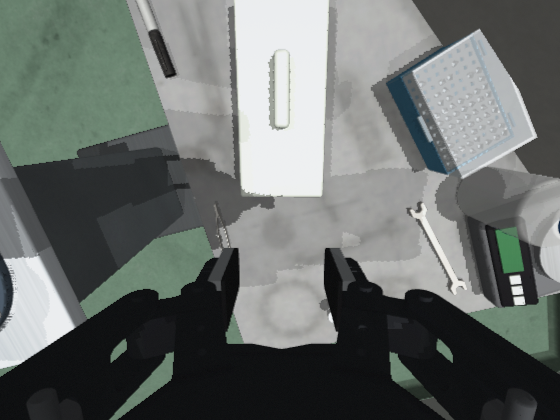

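View pics/s5.png

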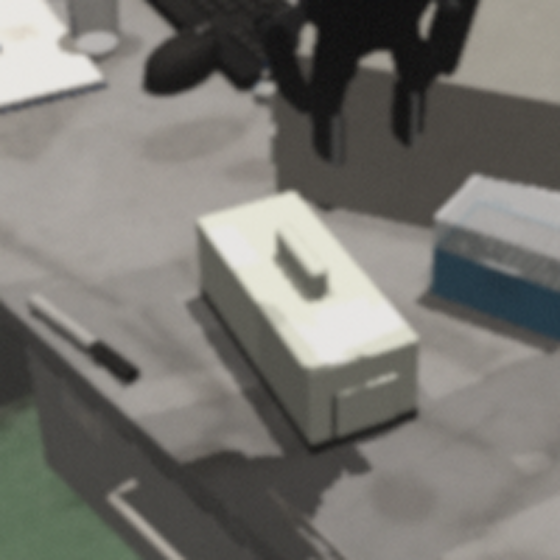

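```bash
python3 -c "
from rig import job; print(job.finish_job())"
```

```text
the job is handed in; nothing more can be done
None
```

The three weights are back in their matching bores, the cover is on and pressed home, and I have handed the job in. No verdict was reported.

- **Weights:** Each one was lowered until the wrist force showed the bore floor, at about the TCP height I expected, and only then released. Before the cover went on, the scene camera showed all three standing upright in the right inserts.
- **Cover:** The resistance on the ramps gave way at about 5 N, below the 8–15 N I was told to expect. After that it came to a hard stop and took a 19 N press without moving further.
- **Last check, gripper clear:** The roof is at 74.0 mm, so the rim is at 10 mm, on the shoulder. It is level to about 0.003 rad, about 1 mm from the measured case centre, and turned less than 0.5° from it. The arm had let go and was well above everything at 39.8 s.
- **Not checked:** I did not pull on the cover to test the clips. That both caught is judged from the height, the level and the force curve.
- **Disagreements:** The cameras placed the case 1–2 mm apart, and I used the wrist camera's position. One automatic outline fit of the cover on the case mixed in other surfaces, so I ignored it and used the handle position and roof height instead.

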